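# Free the seized knob of a hold-down clamp and release the drilled book

### The job

The wing knob of the hold-down clamp on the plywood drilling board has rusted fast. Work it loose by rocking it back and forth in small arcs, easing off whenever it jams so that the clamp arm is never dragged across the book, and once it breaks free back it off counter-clockwise by a quarter turn or more. Then swing the clamp arm counter-clockwise until it is clear of the book, leaving the book and everything else on the bench where it lies.

Things in the scene. Friction and masses are not known exactly. Their poses are not given: they have to be found in the camera images.
- knob (a joint): turn of the rusty wing knob on the stud, relative to the clamp arm: 0 as found, + = counter-clockwise from above = loosening, stop at 2.4 rad. Seized: it jams solid 0.01 to 0.2 rad to either side, each time elsewhere. Reaching a jam takes up to 0.45 N m. Each jam reached on alternate sides loosens the rust a little, one side alone never does; after 4 to 8 it turns free (0.04 N m)
- knob_grip (a point): point on the knob's axis, 0.110 m above the bench. The knob: round hub (30 mm diameter, flange 36 mm), and on it an upright bar grip 64 mm long, 12 mm thick, 30 mm high, along this point's x axis (z up). Top of the bar 0.118 m, top of the hub 0.088 m above the bench. Pinch the bar across its 12 mm
- strap (a joint): swing of the clamp arm about the same stud: 0 as found with its nose over the book, + = counter-clockwise from above, stops at -0.5 and 1.75 rad. Its friction washer keeps it stiff, knob tight or loose: it takes about 0.75 N m to move and stays where it is left; more torque than that on a jammed knob drags it along. It is clear of the book from about 1.1 rad
- strap_nose (a point): point in the middle of the clamp arm, 90 mm from the stud's axis along this point's x axis (stud to nose; z up). The arm: dark steel bar 28 mm wide, from 42 mm behind the stud to 118 mm in front, underside 0.062 m and top 0.074 m above the bench; heel leg at the back; round rubber foot (22 mm) 104 mm from the stud, down to just over the book
- board: plywood drilling board 360 x 260 x 18 mm screwed to the bench, origin under its centre, x along its length, from the stud to the book. The stud stands 100 mm to the -x side of its centre; a wooden fence 16 mm high runs along y at x = 126 to 148 mm; aluminium T-track let in flush
- book: dark green drilled hardcover book, closed, 150 x 210 x 30 mm, lying flat on the board under the clamp's nose, in front of the fence; origin under its centre; its near edge lies about 70 mm from the stud, its top 0.048 m above the bench
- chuck_key: steel drill chuck key lying on the board's near corner on the -y side, a T 86 mm long, 70 mm wide, 22 mm high, origin under the middle of its cross bar; leave alone
- coffee_cup: paper coffee cup with black lid, 86 mm diameter, 114 mm high, origin under it; leave alone
- swing_bottle: clear swing-top glass bottle, 74 mm diameter, 280 mm high, origin under it; leave alone
- towel_roll: pale blue paper towel roll standing up, 116 mm diameter, 230 mm high, origin under it; leave alone
- spring_clamp: red spring clamp lying flat, 150 mm long, 18 mm high, origin under its pivot; leave alone
- tape_roll: roll of tan tape lying flat, 84 mm diameter, 22 mm high, origin under its centre; leave alone

How it is judged:
On the way, in this order (a step that is already met when the one before it is completed fails the run):
1. the knob has been broken free and backed off by a quarter turn (more than 1.4 rad) (value of joint knob above 1.4 rad), for 0.2 s.
2. the clamp arm has been swung counter-clockwise clear of the book (more than 1.05 rad) (value of joint strap above 1.05 rad), for 0.2 s.
At the end, for the whole second after the job is handed in: The knob is backed off by more than 1.4 rad, the clamp arm stands still more than 1.05 rad counter-clockwise from where it was, the book lies within 12 mm and every bystander within 25 mm of where it was, all at rest (value of joint knob above 1.4 rad and value of joint strap above 1.05 rad and velocity of joint strap between -0.05 and 0.05 rad/s and distance of book from where it was at the start of the episode below 0.012 m and linear speed of book below 0.01 m/s and distance of each of chuck_key, coffee_cup, swing_bottle, towel_roll, spring_clamp, tape_roll from where it was at the start of the episode below 0.025 m); the robot touches nothing.
It fails at once if the clamp arm is dragged by more than 0.04 rad while the knob is not yet backed off ((value of joint knob below 1.35 rad and value of joint strap above 0.04 rad) or (value of joint knob below 1.35 rad and value of joint strap below -0.04 rad)).
It fails at once if the book is shifted by more than 15 mm (distance of book from where it was at the start of the episode above 0.015 m).
It fails at once if a bystander is shifted by more than 30 mm (distance of any of chuck_key, coffee_cup, swing_bottle, towel_roll, spring_clamp, tape_roll from where it was at the start of the episode above 0.03 m).
It also fails if it takes over 72 s, if anything falls off the work surface, if the arm or the gripper's body presses on something with over 40 N, if the wrist force passes 120 N, or if a joint passes its speed limit or range.

### The arm

A 7-joint arm with a two-finger parallel gripper is mounted at the origin on the work surface. World frame = base frame: x ahead of the robot, y to its left, z up, the work surface at z = 0. Lengths are in m, angles in rad, forces in N, time in s.
With the tool pointing down it reaches from about 0.4 to 0.85 m from the base axis. Payload 4.5 kg.
Tool frame: the origin (TCP) lies between the finger pads; the fingertips stand 11 mm ahead of it and the grasp point (between the pads) lies 8 mm behind it (ctrl.tcp_to_tips is the distance from the TCP to the fingertips, in m); z points along the fingers, y is the line along which they close (so a half turn about z gives the same grasp; the last joint's range is limited). The gripper opens to 85 mm and grips with 20 to 120 N. Pads are 22 mm wide; open, the fingers measure 114 mm over their backs; the gripper's body (76 mm by 85 mm) begins 54 mm behind the grasp point. The pads swing forward as they close: fully open they stand 13 mm farther back than shut.
Start: joints at [1.378, 0.689, -0.195, 1.565, 0.157, 0.902, -0.215], TCP at [0.141, -0.609, 0.242] pointing down, gripper open.
Joint ranges: [-3.01, 3.01], [-0.46, 2.08], [-1.47, 1.51], [0.13, 2.56], [-1, 4.14], [0.04, 2.09], [-2.66, 2.66]. Speed limits (rad/s): [2.57, 2.57, 3.14, 3.14, 3.14, 3.14, 3.14].

### API

Orientations are given as a rotation vector (axis times angle).
In Python, from station import ctrl gives the robot as it stands. The module is installed in compiled form; this text tells all that it offers.
- The arm moves only by the tool carry_out, never from a script. Its argument "moves" is a list of rows, each a list of 5 numbers: the finger opening in mm, from 0 to 85.4, then the shift along the world's x, y, z in mm, then the turn about the world's z in degrees. In form: [[gripper, x, y, z, twist], ...]. A call has 1 to 12 rows; each row is the pose to reach, as a shift and turn from the pose commanded when the call began; what a row does not reach only later rows make up. A row lasts 1/8 s, in which the tool goes at most 62.5 mm and 10.7 degrees, less where a joint would pass 70% of its speed; a pose out of reach is approached as far as the arm can. A call with a gripper value outside its range is refused whole. The fingers move at their own pace and stop on an object; "force" is the grip in N (left out, the last holds). Time passes only in rows, so rows that repeat a pose let the fingers close. It gives the time, the measured TCP pose, the force, the opening and the grip force at its end, in the units of the state.
- ctrl.read_state(): the state, without advancing time (a new reading comes with each control period).
- ctrl.grab_frame(name): name is "scene" or "top" or "wrist"; returns a dict with "color" (480x640x3 uint8, red, green, blue), "intrinsics" (3x3 intrinsics, pixels), "R" (3x3) and "t" (3): a world point X has camera coordinates R X + t. Camera axes: x right, y down, z forward; pixel columns grow to the right and rows downward; lengths in m; the calibration is good to about 2 mm. The wrist camera is an equidistant fisheye: a pixel r from the principal point sees the ray r / f radians off the axis. A picture is of the moment at which its call begins. There is no depth.
- ctrl.job_done(): hands the job in; it is judged then, once.
The state is a dict: "clock": time; "joint_positions": joint angles; "qd": joint speeds; "joint_efforts": joint torques, N m; "ee_pos": TCP position; "tcp_rot": TCP orientation; "ft_force": force on the tool from outside, world axes, zero at the start; "moment": the same for the moment, N m; "gripper_width": finger opening in m; "finger_force": force on a finger pad.
Only numpy, scipy, OpenCV 4.12 (cv2) and the standard library are available. Lean on these libraries where they do the work, as an engineer would, in place of code of your own. Each camera call takes 0.05 s, during which the arm holds its last target. There are 200 camera calls.

## Working session

There is one attempt and no reset: what is moved stays moved. The work goes in short steps, Python scripts to look and compute and a tool call to move; the robot and the scene stay as the last step left them, time stands still between calls to the robot, and variables do not carry over. Pictures are saved under pics/ and viewed, at most 10 in all, crops included, and the job is handed in when it is done.

Besides the shell and the picture viewer there is one more tool, called after "Call:" as name(argument=value, ...), one argument or row to a line, values as JSON. carry_out: Moves the arm, as the interface text tells. Its arguments: {"type":"object","properties":{"moves":{"type":"array","items":{"type":"array","items":{"type":"number"}}},"force":{"type":"number"}},"required":["moves"]}

```bash
mkdir -p pics
python3 - <<'E'
from station import ctrl
import cv2,numpy as np
s=ctrl.read_state();print(s)
for n in("scene","top"):
    f=ctrl.grab_frame(n);cv2.imwrite(f"pics/{n}0.png",f["color"][:,:,::-1])
    np.savez(f"pics/{n}0.npz",**{k:f[k] for k in("intrinsics","R","t","color")})
    print(n,f["intrinsics"],-f["R"].T@f["t"],f["R"])
E
```

```text
{'clock': 0.0, 'joint_positions': array([ 1.37782916,  0.68995098, -0.19451273,  1.56640056,  0.15731451,
        0.90250906, -0.21512357]), 'qd': array([ 6.00370850e-05,  1.28723010e-04,  1.05657957e-03, -2.00949590e-03,
        2.28772684e-03, -1.49324537e-03,  6.07960321e-04]), 'joint_efforts': array([-1.40438995e-03, -5.39623976e+01, -1.26676083e+00, -1.58546036e+01,
        9.09703667e-03,  9.55550233e-03,  3.73959935e-06]), 'ee_pos': array([ 0.14031522, -0.60837106,  0.24148954]), 'tcp_rot': array([-3.11958039e+00, -3.55352566e-01,  5.74726835e-04]), 'ft_force': array([ 0.09118466,  0.85476524, -1.00752945]), 'moment': array([0.02081475, 0.02562131, 0.01976018]), 'finger_force': 0.0, 'gripper_width': 0.08554105448205146}
scene [[624.00022569   0.         312.27806017]
 [  0.         624.00022569 235.42543448]
 [  0.           0.           1.        ]] [1.43544719 0.83314933 1.22749148] [[-0.67150813  0.74091621 -0.01095481]
 [ 0.51059509  0.45194818 -0.73146121]
 [-0.53700046 -0.49677562 -0.68179505]]
top [[443.95246351   0.         323.45917535]
 [  0.         443.95246351 240.15220342]
 [  0.           0.           1.        ]] [0.44561293 0.00966696 1.01172187] [[-0.02207703 -0.99957191 -0.01919878]
 [-0.99176595  0.02431959 -0.12573327]
 [ 0.12614635  0.01626488 -0.9918783 ]]
```

View pics/scene0.png

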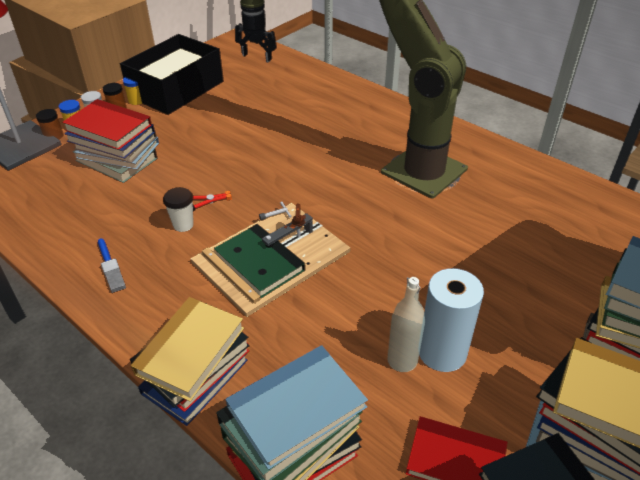

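View pics/top0.png

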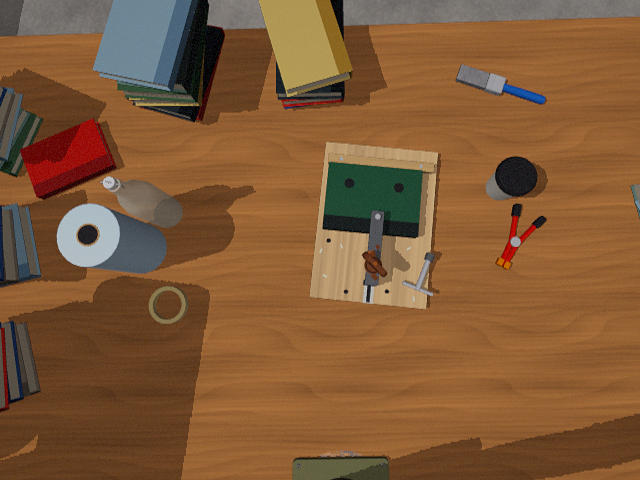

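The scene view shows the board, with its rust-brown knob at about (297,215). In the top view the knob is at (374,263), the arm nose at (377,216), and the chuck key at (424,278) to its right. Next I'll measure the knob by colour.

```bash
cat > h.py <<'E'
import numpy as np,cv2
def ray(f,uv):
    d=f["R"].T@np.linalg.inv(f["intrinsics"])@np.array([uv[0],uv[1],1.]);return -f["R"].T@f["t"],d
def plane(f,uv,z):
    c,d=ray(f,uv);return c+d*(z-c[2])/d[2]
def cross(f,a,g,b):
    c1,d1=ray(f,a);c2,d2=ray(g,b)
    s=np.linalg.lstsq(np.c_[d1,-d2],c2-c1,rcond=None)[0]
    p,q=c1+d1*s[0],c2+d2*s[1];return (p+q)/2,np.linalg.norm(p-q)
E
python3 - <<'E'
from h import *
F={n:np.load(f"pics/{n}0.npz") for n in("scene","top")}
out=[]
for n,(u0,v0,w,h) in {"top":(334,226,80,60),"scene":(260,190,80,60)}.items():
    c=F[n]["color"][v0:v0+h,u0:u0+w]
    hsv=cv2.cvtColor(c,cv2.COLOR_RGB2HSV)
    m=((hsv[...,0]<14)&(hsv[...,1]>110)&(hsv[...,2]<190)).astype(np.uint8)
    nl,l,st,ce=cv2.connectedComponentsWithStats(m)
    for i in range(1,nl):
        if st[i,4]>15:
            p=np.argwhere(l==i)[:,::-1].astype(np.float32); r=cv2.minAreaRect(p)
            print(n,st[i,4],ce[i]+[u0,v0],r, )
            if n=="top":
                b=cv2.boxPoints(r)+[u0,v0]; print([plane(F[n],q,.118)[:2].round(3) for q in b])
    big=cv2.resize(np.hstack([c,np.repeat(m[...,None]*255,3,2)]),None,fx=5,fy=5,interpolation=cv2.INTER_NEAREST)
    out.append(big)
cv2.imwrite("pics/crop0.png",np.vstack(out)[:,:,::-1])
f=F["top"]
for nm,uv,z in [("knob",(374,263),.118),("nose",(377,216),.074),("ckey",(418,288),.035),("cup",(516,176),.114),("bkTL",(329,163),.048),("bkTR",(422,170),.048)]:
    print(nm,plane(f,uv,z).round(3))
E
```

```text
top 400 [373.2425 264.5225] ((38.693397521972656, 38.94811248779297), (30.304119110107422, 17.386016845703125), 60.945396423339844)
[array([ 0.526, -0.044]), array([ 0.542, -0.075]), array([ 0.488, -0.103]), array([ 0.472, -0.072])]
scene 2245 [306.06993318 205.64721604] ((39.5, 24.0), (48.0, 79.0), 90.0)
knob [ 0.51  -0.076  0.118]
nose [ 0.614 -0.091  0.074]
ckey [ 0.46  -0.178  0.035]
cup [ 0.683 -0.375  0.114]
bkTL [0.742 0.009 0.048]
bkTR [ 0.72  -0.197  0.048]
```

View pics/crop0.png

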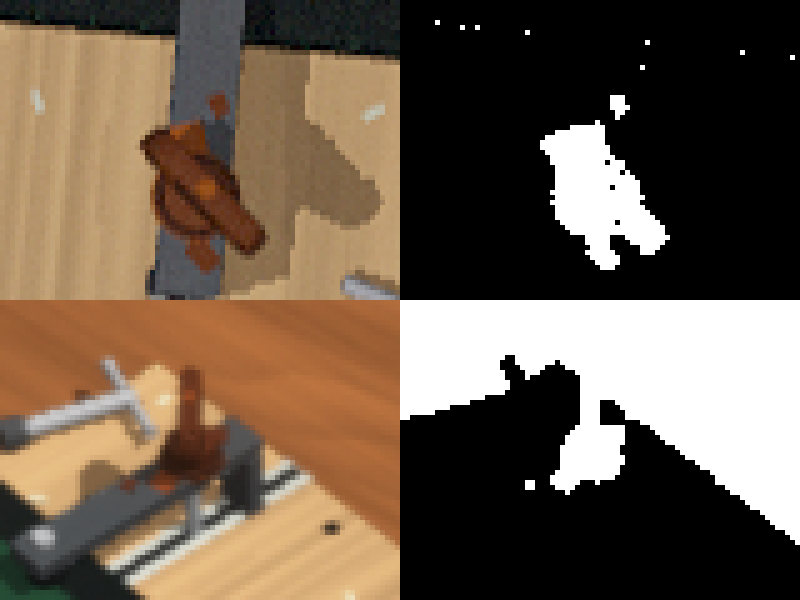

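The crop shows the top-view bar running from about (364,254) to (386,275) at full resolution. The scene camera sees the bar end-on, with its top at about (298,205).

Run:
```python
from h import *
from scipy.spatial.transform import Rotation as Ro
F={n:np.load(f"pics/{n}0.npz") for n in("scene","top")}
t=F["top"]
a=plane(t,(363.2,253.6),.118);b=plane(t,(386.4,275.2),.118)
print(a,b,(a+b)/2,np.linalg.norm(a-b),np.degrees(np.arctan2(*(b-a)[1::-1])))
print(cross(t,(374.8,264.4),F["scene"],(298,205.5)))
# arm direction: edges at z .074
n=plane(t,(377,216),.074); h=plane(t,(370.5,286),.074); print(n,h,np.degrees(np.arctan2(*(n-h)[1::-1])))
R=Ro.from_rotvec([-3.1196,-.35535,.00057]).as_matrix(); print(R, np.degrees(np.arctan2(R[1,1],R[0,1])))
```

```text
[ 0.52995641 -0.05527499  0.118     ] [ 0.48540143 -0.10023556  0.118     ] [ 0.50767892 -0.07775528  0.118     ] 0.06329770076421194 -134.74040035125805
(array([ 0.50696035, -0.07691879,  0.12849316]), np.float64(0.000281716913820388))
[ 0.61413215 -0.09063137  0.074     ] [ 0.46552928 -0.07148395  0.074     ] -7.3420852305616116
[[ 9.74381911e-01  2.24899024e-01 -5.66627898e-04]
 [ 2.24899684e-01 -9.74380322e-01  1.76629624e-03]
 [-1.54872773e-04 -1.84848154e-03 -9.99998280e-01]] -77.00303694898348
```

The bar centre is at (0.508, -0.077) and it lies along 45°. It measures 63 mm long against 64 mm given, so the fit is good. I'll move above it, turned +32°.

Call:
carry_out(
  moves=[
    [85, 34, 49, 0, 3],
    [85, 68, 98, 0, 6],
    [85, 102, 147, 0, 9],
    [85, 136, 196, 0, 12],
    [85, 170, 245, 0, 15],
    [85, 204, 294, 0, 18],
    [85, 238, 343, 0, 21],
    [85, 272, 392, 0, 24],
    [85, 306, 441, 0, 27],
    [85, 340, 490, 0, 30],
    [85, 367, 531, 0, 32],
    [85, 367, 531, 0, 32],
  ],
  force=25,
)

```text
clock: 1.6
ee_pos: [0.5098, -0.073, 0.2423]
tcp_rot: [-2.896, -1.213, -0.005]
ft_force: [-0.2, -0.5, 0.7]
gripper_width: 0.0848
finger_force: 0.0
```

Run:
```python
from station import ctrl
from h import *
f=ctrl.grab_frame("wrist");c=f["color"]
print(f["intrinsics"],f["R"],-f["R"].T@f["t"],ctrl.read_state()["ee_pos"],ctrl.read_state()["joint_positions"])
np.savez("pics/wrist0.npz",**{k:f[k] for k in("intrinsics","R","t","color")})
cv2.imwrite("pics/wrist0.png",c[:,:,::-1])
```

```text
[[371.64829954   0.         321.55014784]
 [  0.         371.64829954 235.49255426]
 [  0.           0.           1.        ]] [[ 0.71277189 -0.70139471 -0.00129974]
 [-0.67468276 -0.68613084  0.27208021]
 [-0.19172741 -0.19305422 -0.9622737 ]] [ 0.5582337  -0.02473659  0.37543495] [ 0.50801434 -0.07613281  0.24202464] [ 0.24902139  0.55350278 -0.29823222  1.89434023  0.23334766  0.72758492
 -0.96408495]
```

View pics/wrist0.png

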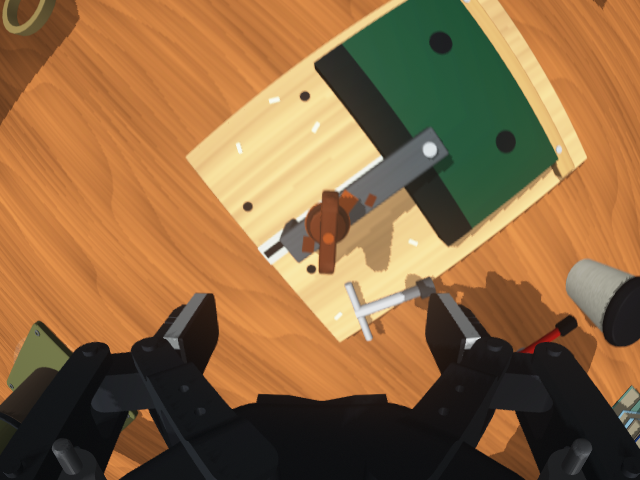

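The wrist view shows the bar nearly upright in the image, from (330,192) to (327,272), centred between the fingers.

Run:
```python
from h import *
f=np.load("pics/wrist0.npz");K=f["intrinsics"]
def wp(uv,z):
    d=np.array(uv)-K[:2,2];r=np.hypot(*d);th=r/K[0,0]
    v=f["R"].T@np.r_[d/r*np.sin(th),np.cos(th)];c=-f["R"].T@f["t"];return c+v*(z-c[2])/v[2]
c=f["color"];hsv=cv2.cvtColor(c,cv2.COLOR_RGB2HSV)[180:290,295:370]
v=hsv[...,2];m=((hsv[...,0]<14)&(hsv[...,1]>120)&(v<150)).astype(np.uint8)
for r in range(5,105,6): 
    x=np.flatnonzero(m[r]); print(r+180,(x.min()+295,x.max()+295) if len(x) else None)
a,b=wp((330,192),.118),wp((327,272),.118)
print(a,b,(a+b)/2,np.linalg.norm(a-b),np.degrees(np.arctan2(*(a-b)[1::-1])))
```

```text
185 None
191 (np.int64(324), np.int64(343))
197 (np.int64(322), np.int64(369))
203 (np.int64(321), np.int64(369))
209 (np.int64(311), np.int64(351))
215 (np.int64(308), np.int64(348))
221 (np.int64(306), np.int64(349))
227 (np.int64(306), np.int64(349))
233 (np.int64(308), np.int64(346))
239 (np.int64(303), np.int64(341))
245 (np.int64(303), np.int64(335))
251 (np.int64(303), np.int64(335))
257 (np.int64(319), np.int64(334))
263 (np.int64(319), np.int64(334))
269 (np.int64(319), np.int64(333))
275 None
281 None
[ 0.53334894 -0.05798073  0.118     ] [ 0.49005944 -0.09931203  0.118     ] [ 0.51170419 -0.07864638  0.118     ] 0.05985197022345878 43.67436030415326
```

Run:
```python
from h import *
f=np.load("pics/wrist0.npz");K=f["intrinsics"]
def wp(uv,z):
    d=np.array(uv)-K[:2,2];r=np.hypot(*d);th=r/K[0,0]
    v=f["R"].T@np.r_[d/r*np.sin(th),np.cos(th)];c=-f["R"].T@f["t"];return c+v*(z-c[2])/v[2]
t=np.load("pics/top0.npz")
for z in(.078,.088): print(wp((327.5,224),z),wp((327.5,227),z),plane(t,(373.2,265),z))
print("nose",wp((430,150),.074),plane(t,(377,216),.074))
```

```text
[ 0.50937982 -0.08082838  0.078     ] [ 0.50759454 -0.08265748  0.078     ] [ 0.5091915  -0.07835159  0.078     ]
[ 0.51102233 -0.07894253  0.088     ] [ 0.50929707 -0.08071014  0.088     ] [ 0.50851058 -0.07740892  0.088     ]
nose [ 0.61368324 -0.09572648  0.074     ] [ 0.61413215 -0.09063137  0.074     ]
```

Call:
carry_out(
  moves=[
    [85, 1, -2, -45, -1],
    [85, 1, -2, -90, -1],
    [85, 1, -2, -120, -1],
    [60, 1, -2, -139, -1],
    [35, 1, -2, -139, -1],
    [35, 1, -2, -139, -1],
  ],
)

```text
clock: 2.4
ee_pos: [0.5085, -0.081, 0.1039]
tcp_rot: [2.913, 1.174, 0.0]
ft_force: [0.1, -0.2, 0.1]
gripper_width: 0.0351
finger_force: 0.0
```

Call:
carry_out(
  moves=[
    [25, 0, 1, 0, 0],
    [10, 0, 1, 0, 0],
    [0, 0, 1, 0, 0],
    [0, 0, 1, 0, 0],
    [0, 0, 1, 0, 0],
    [0, 0, 1, 0, 0],
  ],
  force=25,
)

```text
clock: 3.15
ee_pos: [0.5094, -0.0795, 0.1042]
tcp_rot: [2.912, 1.175, 0.003]
ft_force: [0.8, -1.7, 6.3]
gripper_width: 0.0113
finger_force: 25.7
```

```bash
python3 -c "
from station import ctrl
s=ctrl.read_state();print({k:s[k] for k in('ee_pos','tcp_rot','ft_force','moment','gripper_width','finger_force','clock')})"
```

```text
{'ee_pos': array([ 0.50942217, -0.07953876,  0.10418889]), 'tcp_rot': array([2.91176476e+00, 1.17529211e+00, 2.67330689e-03]), 'ft_force': array([ 0.81849257, -1.65126732,  6.29200375]), 'moment': array([-0.26352692, -0.00975275, -0.05662929]), 'gripper_width': 0.011268112945747387, 'finger_force': 25.69134145975113, 'clock': 3.15}
```

```bash
cat > m.py <<'E'
from station import ctrl
import numpy as np
s=ctrl.read_state();r=s["tcp_rot"]
a=np.degrees(2*np.arctan2(r[1],r[0]))
print("ang %.2f mz %.3f F %s p %s w %.4f ff %.1f t %.2f j7 %.2f"%((a+180)%360-180,s["moment"][2],s["ft_force"].round(1),s["ee_pos"].round(4),s["gripper_width"],s["finger_force"],s["clock"],s["joint_positions"][6]))
E
python3 m.py
```

```text
ang 43.96 mz -0.057 F [ 0.8 -1.7  6.3] p [ 0.5094 -0.0795  0.1042] w 0.0113 ff 25.7 t 3.15 j7 -1.08
```

Call:
carry_out(
  moves=[
    [0, 0, 0, 0, 1],
    [0, 0, 0, 0, 1],
  ],
)

```text
clock: 3.4
ee_pos: [0.5095, -0.0795, 0.1042]
tcp_rot: [2.901, 1.201, 0.003]
ft_force: [-0.1, -0.8, 6.6]
gripper_width: 0.012
finger_force: 25.8
```

```bash
python3 m.py
```

```text
ang 44.96 mz -0.078 F [-0.1 -0.8  6.6] p [ 0.5095 -0.0795  0.1042] w 0.0120 ff 25.8 t 3.40 j7 -1.07
```

Call:
carry_out(
  moves=[
    [0, 0, 0, 0, 1],
    [0, 0, 0, 0, 1],
  ],
)

```text
clock: 3.65
ee_pos: [0.5095, -0.0795, 0.1042]
tcp_rot: [2.891, 1.226, 0.003]
ft_force: [0.8, -0.6, 5.8]
gripper_width: 0.0114
finger_force: 25.8
```

```bash
python3 m.py
```

```text
ang 45.95 mz -0.116 F [ 0.8 -0.6  5.8] p [ 0.5095 -0.0795  0.1042] w 0.0114 ff 25.8 t 3.65 j7 -1.06
```

Call:
carry_out(
  moves=[
    [0, 0, 0, 0, 1],
    [0, 0, 0, 0, 1],
  ],
)

```text
clock: 3.9
ee_pos: [0.5095, -0.0796, 0.1042]
tcp_rot: [2.88, 1.251, 0.003]
ft_force: [0.5, -1.5, 6.6]
gripper_width: 0.0116
finger_force: 25.8
```

```bash
python3 m.py
```

```text
ang 46.95 mz -0.087 F [ 0.5 -1.5  6.6] p [ 0.5095 -0.0796  0.1042] w 0.0116 ff 25.8 t 3.90 j7 -1.04
```

Call:
carry_out(
  moves=[
    [0, 0, 0, 0, 1],
    [0, 0, 0, 0, 1],
  ],
)

```text
clock: 4.15
ee_pos: [0.5095, -0.0796, 0.1042]
tcp_rot: [2.869, 1.276, 0.003]
ft_force: [0.2, -1.5, 6.2]
gripper_width: 0.0116
finger_force: 25.8
```

```bash
python3 m.py
```

```text
ang 47.95 mz -0.037 F [ 0.2 -1.5  6.2] p [ 0.5095 -0.0796  0.1042] w 0.0116 ff 25.8 t 4.15 j7 -1.03
```

Call:
carry_out(
  moves=[
    [0, 0, 0, 0, 1],
    [0, 0, 0, 0, 2],
  ],
)

```text
clock: 4.4
ee_pos: [0.5095, -0.0796, 0.1042]
tcp_rot: [2.847, 1.324, 0.003]
ft_force: [0.6, -1.7, 6.3]
gripper_width: 0.0114
finger_force: 32.9
```

```bash
python3 m.py
```

```text
ang 49.87 mz -0.603 F [ 0.6 -1.7  6.3] p [ 0.5095 -0.0796  0.1042] w 0.0114 ff 32.9 t 4.40 j7 -1.01
```

Call:
carry_out(
  moves=[
    [0, 0, 0, 0, 1],
    [0, 0, 0, 0, 1],
  ],
)

```text
clock: 4.65
ee_pos: [0.5095, -0.0796, 0.1042]
tcp_rot: [2.837, 1.347, 0.003]
ft_force: [1.1, -1.3, 6.5]
gripper_width: 0.0115
finger_force: 34.4
```

```bash
python3 m.py
python3 - <<'E'
from station import ctrl
import cv2,numpy as np
f=ctrl.grab_frame("wrist");cv2.imwrite("pics/w1.png",f["color"][:,:,::-1])
E
```

```text
ang 50.80 mz -0.589 F [ 1.1 -1.3  6.5] p [ 0.5095 -0.0796  0.1042] w 0.0115 ff 34.4 t 4.65 j7 -1.00
```

View pics/w1.png

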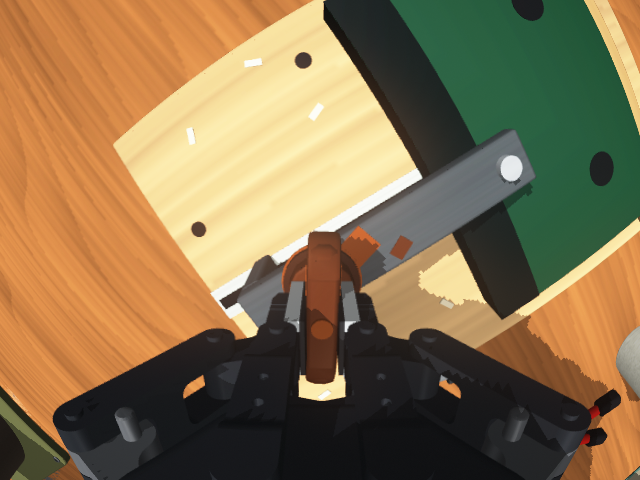

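The wrist view shows the bar held between the pads and the arm still pointing at the book. The torque levels off at 0.6 N m because the light grip slips before the clamp arm can drag. That is the first jam, so I'll reverse now.

Call:
carry_out(
  moves=[
    [0, 0, 0, 0, -2],
    [0, 0, 0, 0, -4],
  ],
)

```text
clock: 4.95
ee_pos: [0.5095, -0.0796, 0.1042]
tcp_rot: [2.88, 1.25, 0.003]
ft_force: [1.0, -1.9, 5.3]
gripper_width: 0.0115
finger_force: 25.6
```

```bash
python3 m.py
```

```text
ang 46.93 mz 0.096 F [ 1.  -1.9  5.3] p [ 0.5095 -0.0796  0.1042] w 0.0115 ff 25.6 t 4.95 j7 -1.04
```

Call:
carry_out(
  moves=[
    [0, 0, 0, 0, -1],
    [0, 0, 0, 0, -2],
  ],
)

```text
clock: 5.2
ee_pos: [0.5095, -0.0795, 0.1042]
tcp_rot: [2.901, 1.2, 0.003]
ft_force: [0.3, -0.6, 6.2]
gripper_width: 0.0113
finger_force: 25.7
```

```bash
python3 m.py
```

```text
ang 44.95 mz 0.026 F [ 0.3 -0.6  6.2] p [ 0.5095 -0.0795  0.1042] w 0.0113 ff 25.7 t 5.20 j7 -1.07
```

Call:
carry_out(
  moves=[
    [0, 0, 0, 0, -1],
    [0, 0, 0, 0, -2],
  ],
)

```text
clock: 5.45
ee_pos: [0.5094, -0.0795, 0.1042]
tcp_rot: [2.922, 1.15, 0.003]
ft_force: [0.7, -1.9, 5.9]
gripper_width: 0.0114
finger_force: 25.7
```

```bash
python3 m.py
```

```text
ang 42.95 mz 0.041 F [ 0.7 -1.9  5.9] p [ 0.5094 -0.0795  0.1042] w 0.0114 ff 25.7 t 5.45 j7 -1.09
```

Call:
carry_out(
  moves=[
    [0, 0, 0, 0, -1],
    [0, 0, 0, 0, -2],
  ],
)

```text
clock: 5.7
ee_pos: [0.5094, -0.0795, 0.1042]
tcp_rot: [2.94, 1.101, 0.003]
ft_force: [-0.0, -2.2, 6.9]
gripper_width: 0.0118
finger_force: 26.6
```

```bash
python3 m.py
```

```text
ang 41.06 mz 0.449 F [-0.  -2.2  6.9] p [ 0.5094 -0.0795  0.1042] w 0.0118 ff 26.6 t 5.70 j7 -1.11
```

Torque is rising, so I'll press one degree more, then reverse.

Call:
carry_out(
  moves=[
    [0, 0, 0, 0, -1],
    [0, 0, 0, 0, -1],
  ],
)

```text
clock: 5.95
ee_pos: [0.5094, -0.0794, 0.1042]
tcp_rot: [2.95, 1.076, 0.003]
ft_force: [1.0, -2.5, 5.6]
gripper_width: 0.0116
finger_force: 26.1
```

```bash
python3 m.py
```

```text
ang 40.10 mz 0.413 F [ 1.  -2.5  5.6] p [ 0.5094 -0.0794  0.1042] w 0.0116 ff 26.1 t 5.95 j7 -1.12
```

Call:
carry_out(
  moves=[
    [0, 0, 0, 0, 2],
    [0, 0, 0, 0, 4],
  ],
)

```text
clock: 6.2
ee_pos: [0.5095, -0.0795, 0.1042]
tcp_rot: [2.911, 1.177, 0.003]
ft_force: [-0.0, -1.8, 5.6]
gripper_width: 0.0112
finger_force: 25.7
```

```bash
python3 m.py
```

```text
ang 44.02 mz -0.044 F [-0.  -1.8  5.6] p [ 0.5095 -0.0795  0.1042] w 0.0112 ff 25.7 t 6.20 j7 -1.08
```

Call:
carry_out(
  moves=[
    [0, 0, 0, 0, 1],
    [0, 0, 0, 0, 2],
  ],
)

```text
clock: 6.45
ee_pos: [0.5095, -0.0796, 0.1042]
tcp_rot: [2.891, 1.226, 0.003]
ft_force: [1.2, -2.3, 6.4]
gripper_width: 0.0112
finger_force: 25.9
```

```bash
python3 m.py
```

```text
ang 45.97 mz -0.227 F [ 1.2 -2.3  6.4] p [ 0.5095 -0.0796  0.1042] w 0.0112 ff 25.9 t 6.45 j7 -1.06
```

Call:
carry_out(
  moves=[
    [0, 0, 0, 0, 1],
    [0, 0, 0, 0, 1],
  ],
)

```text
clock: 6.7
ee_pos: [0.5095, -0.0796, 0.1042]
tcp_rot: [2.88, 1.251, 0.003]
ft_force: [0.2, -1.2, 6.6]
gripper_width: 0.0116
finger_force: 25.7
```

```bash
python3 m.py
```

```text
ang 46.96 mz -0.056 F [ 0.2 -1.2  6.6] p [ 0.5095 -0.0796  0.1042] w 0.0116 ff 25.7 t 6.70 j7 -1.04
```

Call:
carry_out(
  moves=[
    [0, 0, 0, 0, 1],
    [0, 0, 0, 0, 1],
  ],
)

```text
clock: 6.95
ee_pos: [0.5095, -0.0796, 0.1042]
tcp_rot: [2.869, 1.276, 0.003]
ft_force: [1.4, -1.5, 5.2]
gripper_width: 0.0119
finger_force: 25.7
```

```bash
python3 m.py
```

```text
ang 47.96 mz -0.051 F [ 1.4 -1.5  5.2] p [ 0.5095 -0.0796  0.1042] w 0.0119 ff 25.7 t 6.95 j7 -1.03
```

Call:
carry_out(
  moves=[
    [0, 0, 0, 0, 1],
    [0, 0, 0, 0, 2],
  ],
)

```text
clock: 7.2
ee_pos: [0.5096, -0.0796, 0.1042]
tcp_rot: [2.846, 1.325, 0.003]
ft_force: [1.1, -2.0, 6.0]
gripper_width: 0.0108
finger_force: 26.0
```

```bash
python3 m.py
```

```text
ang 49.94 mz -0.212 F [ 1.1 -2.   6. ] p [ 0.5096 -0.0796  0.1042] w 0.0108 ff 26.0 t 7.20 j7 -1.01
```

Call:
carry_out(
  moves=[
    [0, 0, 0, 0, 1],
    [0, 0, 0, 0, 2],
  ],
)

```text
clock: 7.45
ee_pos: [0.5096, -0.0796, 0.1042]
tcp_rot: [2.824, 1.373, 0.003]
ft_force: [0.9, -0.8, 6.9]
gripper_width: 0.0114
finger_force: 34.3
```

```bash
python3 m.py
```

```text
ang 51.84 mz -0.726 F [ 0.9 -0.8  6.9] p [ 0.5096 -0.0796  0.1042] w 0.0114 ff 34.3 t 7.45 j7 -0.99
```

A jam on the + side at 0.73 N m. I'll ease off, grip a little lighter and reverse.

Call:
carry_out(
  moves=[
    [0, 0, 0, 0, -3],
    [0, 0, 0, 0, -6],
  ],
  force=22,
)

```text
clock: 7.7
ee_pos: [0.5095, -0.0795, 0.1042]
tcp_rot: [2.891, 1.224, 0.003]
ft_force: [0.7, -2.1, 6.4]
gripper_width: 0.0114
finger_force: 25.7
```

```bash
python3 m.py
```

```text
ang 45.90 mz 0.019 F [ 0.7 -2.1  6.4] p [ 0.5095 -0.0795  0.1042] w 0.0114 ff 25.7 t 7.70 j7 -1.06
```

Call:
carry_out(
  moves=[
    [0, 0, 0, 0, -1],
    [0, 0, 0, 0, -2],
  ],
)

```text
clock: 7.95
ee_pos: [0.5095, -0.0795, 0.1042]
tcp_rot: [2.912, 1.175, 0.003]
ft_force: [-0.0, -2.0, 6.9]
gripper_width: 0.0114
finger_force: 25.7
```

```bash
python3 m.py
```

```text
ang 43.95 mz 0.032 F [-0.  -2.   6.9] p [ 0.5095 -0.0795  0.1042] w 0.0114 ff 25.7 t 7.95 j7 -1.08
```

Call:
carry_out(
  moves=[
    [0, 0, 0, 0, -1],
    [0, 0, 0, 0, -1],
  ],
)

```text
clock: 8.2
ee_pos: [0.5095, -0.0795, 0.1042]
tcp_rot: [2.922, 1.15, 0.003]
ft_force: [-0.4, -1.0, 6.0]
gripper_width: 0.0116
finger_force: 25.7
```

```bash
python3 m.py
```

```text
ang 42.96 mz -0.100 F [-0.4 -1.   6. ] p [ 0.5095 -0.0795  0.1042] w 0.0116 ff 25.7 t 8.20 j7 -1.09
```

Call:
carry_out(
  moves=[
    [0, 0, 0, 0, -1],
    [0, 0, 0, 0, -1],
  ],
)

```text
clock: 8.45
ee_pos: [0.5095, -0.0795, 0.1042]
tcp_rot: [2.932, 1.124, 0.003]
ft_force: [-0.0, -1.4, 5.5]
gripper_width: 0.0117
finger_force: 25.7
```

```bash
python3 m.py
```

```text
ang 41.96 mz -0.044 F [-0.  -1.4  5.5] p [ 0.5095 -0.0795  0.1042] w 0.0117 ff 25.7 t 8.45 j7 -1.10
```

Call:
carry_out(
  moves=[
    [0, 0, 0, 0, -1],
    [0, 0, 0, 0, -1],
  ],
)

```text
clock: 8.7
ee_pos: [0.5094, -0.0795, 0.1042]
tcp_rot: [2.942, 1.099, 0.003]
ft_force: [-0.2, -1.7, 6.8]
gripper_width: 0.0113
finger_force: 25.7
```

```bash
python3 m.py
```

```text
ang 40.96 mz -0.064 F [-0.2 -1.7  6.8] p [ 0.5094 -0.0795  0.1042] w 0.0113 ff 25.7 t 8.70 j7 -1.11
```

Call:
carry_out(
  moves=[
    [0, 0, 0, 0, -1],
    [0, 0, 0, 0, -1],
  ],
)

```text
clock: 8.95
ee_pos: [0.5094, -0.0794, 0.1042]
tcp_rot: [2.951, 1.073, 0.003]
ft_force: [-0.1, -1.3, 6.2]
gripper_width: 0.0116
finger_force: 25.7
```

```bash
python3 m.py
```

```text
ang 39.97 mz -0.071 F [-0.1 -1.3  6.2] p [ 0.5094 -0.0794  0.1042] w 0.0116 ff 25.7 t 8.95 j7 -1.12
```

Call:
carry_out(
  moves=[
    [0, 0, 0, 0, -1],
    [0, 0, 0, 0, -2],
  ],
)

```text
clock: 9.2
ee_pos: [0.5094, -0.0794, 0.1042]
tcp_rot: [2.969, 1.022, 0.003]
ft_force: [0.2, -0.9, 6.1]
gripper_width: 0.0114
finger_force: 25.7
```

```bash
python3 m.py
```

```text
ang 37.99 mz 0.166 F [ 0.2 -0.9  6.1] p [ 0.5094 -0.0794  0.1042] w 0.0114 ff 25.7 t 9.20 j7 -1.14
```

Call:
carry_out(
  moves=[
    [0, 0, 0, 0, -1],
    [0, 0, 0, 0, -1],
  ],
)

```text
clock: 9.45
ee_pos: [0.5094, -0.0794, 0.1042]
tcp_rot: [2.978, 0.996, 0.003]
ft_force: [-0.6, -1.8, 7.1]
gripper_width: 0.0113
finger_force: 25.7
```

```bash
python3 m.py
```

```text
ang 36.98 mz 0.041 F [-0.6 -1.8  7.1] p [ 0.5094 -0.0794  0.1042] w 0.0113 ff 25.7 t 9.45 j7 -1.15
```

Call:
carry_out(
  moves=[
    [0, 0, 0, 0, -1],
    [0, 0, 0, 0, -2],
  ],
)

```text
clock: 9.7
ee_pos: [0.5093, -0.0794, 0.1042]
tcp_rot: [2.995, 0.944, 0.003]
ft_force: [-0.4, -1.7, 6.0]
gripper_width: 0.0117
finger_force: 25.7
```

```bash
python3 m.py
```

```text
ang 34.99 mz 0.174 F [-0.4 -1.7  6. ] p [ 0.5093 -0.0794  0.1042] w 0.0117 ff 25.7 t 9.70 j7 -1.17
```

Call:
carry_out(
  moves=[
    [0, 0, 0, 0, -1],
    [0, 0, 0, 0, -1],
  ],
)

```text
clock: 9.95
ee_pos: [0.5093, -0.0793, 0.1042]
tcp_rot: [3.003, 0.918, 0.003]
ft_force: [-0.3, -1.8, 6.7]
gripper_width: 0.0116
finger_force: 25.7
```

```bash
python3 m.py
```

```text
ang 33.99 mz 0.043 F [-0.3 -1.8  6.7] p [ 0.5093 -0.0793  0.1042] w 0.0116 ff 25.7 t 9.95 j7 -1.18
```

Call:
carry_out(
  moves=[
    [0, 0, 0, 0, -1],
    [0, 0, 0, 0, -1],
  ],
)

```text
clock: 10.2
ee_pos: [0.5093, -0.0793, 0.1042]
tcp_rot: [3.011, 0.893, 0.003]
ft_force: [-0.3, -2.3, 7.2]
gripper_width: 0.0117
finger_force: 25.8
```

```bash
python3 m.py
```

```text
ang 33.06 mz 0.238 F [-0.3 -2.3  7.2] p [ 0.5093 -0.0793  0.1042] w 0.0117 ff 25.8 t 10.20 j7 -1.19
```

Call:
carry_out(
  moves=[
    [0, 0, 0, 0, -1],
    [0, 0, 0, 0, -1],
  ],
)

```text
clock: 10.45
ee_pos: [0.5093, -0.0793, 0.1042]
tcp_rot: [3.017, 0.869, 0.003]
ft_force: [-0.1, -1.5, 7.3]
gripper_width: 0.012
finger_force: 27.9
```

```bash
python3 m.py
```

```text
ang 32.13 mz 0.581 F [-0.1 -1.5  7.3] p [ 0.5093 -0.0793  0.1042] w 0.0120 ff 27.9 t 10.45 j7 -1.20
```

Call:
carry_out(
  moves=[
    [0, 0, 0, 0, -1],
    [0, 0, 0, 0, -1],
  ],
)

```text
clock: 10.7
ee_pos: [0.5094, -0.0793, 0.1042]
tcp_rot: [3.025, 0.843, 0.003]
ft_force: [0.4, -1.4, 7.4]
gripper_width: 0.0118
finger_force: 33.8
```

```bash
python3 m.py
```

```text
ang 31.16 mz 0.709 F [ 0.4 -1.4  7.4] p [ 0.5094 -0.0793  0.1042] w 0.0118 ff 33.8 t 10.70 j7 -1.21
```

That's a jam on the − side. Everything up to the original angle is known to be free, so I'll go back to it quickly and then step on.

Call:
carry_out(
  moves=[
    [0, 0, 0, 0, 3],
    [0, 0, 0, 0, 6],
    [0, 0, 0, 0, 9],
    [0, 0, 0, 0, 12],
    [0, 0, 0, 0, 12],
  ],
)

```text
clock: 11.32
ee_pos: [0.5095, -0.0795, 0.1042]
tcp_rot: [2.922, 1.151, 0.003]
ft_force: [0.7, -0.9, 6.2]
gripper_width: 0.0112
finger_force: 25.7
```

```bash
python3 m.py
```

```text
ang 43.01 mz 0.064 F [ 0.7 -0.9  6.2] p [ 0.5095 -0.0795  0.1042] w 0.0112 ff 25.7 t 11.32 j7 -1.09
```

Call:
carry_out(
  moves=[
    [0, 0, 0, 0, 1],
    [0, 0, 0, 0, 2],
  ],
)

```text
clock: 11.58
ee_pos: [0.5096, -0.0795, 0.1042]
tcp_rot: [2.902, 1.2, 0.003]
ft_force: [0.1, -2.2, 6.3]
gripper_width: 0.0117
finger_force: 25.7
```

```bash
python3 m.py
```

```text
ang 44.95 mz -0.304 F [ 0.1 -2.2  6.3] p [ 0.5096 -0.0795  0.1042] w 0.0117 ff 25.7 t 11.57 j7 -1.07
```

Call:
carry_out(
  moves=[
    [0, 0, 0, 0, 1],
    [0, 0, 0, 0, 1],
  ],
)

```text
clock: 11.82
ee_pos: [0.5096, -0.0795, 0.1042]
tcp_rot: [2.891, 1.226, 0.003]
ft_force: [0.3, -0.7, 5.7]
gripper_width: 0.0116
finger_force: 25.6
```

```bash
python3 m.py
```

```text
ang 45.95 mz -0.122 F [ 0.3 -0.7  5.7] p [ 0.5096 -0.0795  0.1042] w 0.0116 ff 25.6 t 11.82 j7 -1.06
```

Call:
carry_out(
  moves=[
    [0, 0, 0, 0, 1],
    [0, 0, 0, 0, 2],
  ],
)

```text
clock: 12.08
ee_pos: [0.5096, -0.0795, 0.1042]
tcp_rot: [2.869, 1.275, 0.003]
ft_force: [0.0, -1.7, 4.9]
gripper_width: 0.0116
finger_force: 25.7
```

```bash
python3 m.py
```

```text
ang 47.93 mz -0.303 F [ 0.  -1.7  4.9] p [ 0.5096 -0.0795  0.1042] w 0.0116 ff 25.7 t 12.07 j7 -1.03
```

Call:
carry_out(
  moves=[
    [0, 0, 0, 0, 1],
    [0, 0, 0, 0, 1],
  ],
)

```text
clock: 12.32
ee_pos: [0.5096, -0.0795, 0.1042]
tcp_rot: [2.858, 1.301, 0.003]
ft_force: [0.6, -0.1, 6.7]
gripper_width: 0.0118
finger_force: 25.6
```

```bash
python3 m.py
```

```text
ang 48.94 mz -0.043 F [ 0.6 -0.1  6.7] p [ 0.5096 -0.0795  0.1042] w 0.0118 ff 25.6 t 12.32 j7 -1.02
```

Call:
carry_out(
  moves=[
    [0, 0, 0, 0, 1],
    [0, 0, 0, 0, 2],
  ],
)

```text
clock: 12.58
ee_pos: [0.5097, -0.0795, 0.1042]
tcp_rot: [2.834, 1.351, 0.003]
ft_force: [0.2, -2.1, 6.3]
gripper_width: 0.0116
finger_force: 25.6
```

```bash
python3 m.py
```

```text
ang 50.99 mz 0.016 F [ 0.2 -2.1  6.3] p [ 0.5097 -0.0795  0.1042] w 0.0116 ff 25.6 t 12.57 j7 -1.00
```

Call:
carry_out(
  moves=[
    [0, 0, 0, 0, 1],
    [0, 0, 0, 0, 1],
  ],
)

```text
clock: 12.82
ee_pos: [0.5097, -0.0795, 0.1042]
tcp_rot: [2.822, 1.376, 0.003]
ft_force: [2.2, -2.5, 6.1]
gripper_width: 0.0116
finger_force: 25.6
```

```bash
python3 m.py
```

```text
ang 51.98 mz 0.019 F [ 2.2 -2.5  6.1] p [ 0.5097 -0.0795  0.1042] w 0.0116 ff 25.6 t 12.82 j7 -0.99
```

Call:
carry_out(
  moves=[
    [0, 0, 0, 0, 1],
    [0, 0, 0, 0, 2],
  ],
)

```text
clock: 13.08
ee_pos: [0.5097, -0.0796, 0.1042]
tcp_rot: [2.798, 1.425, 0.003]
ft_force: [1.0, -2.1, 5.1]
gripper_width: 0.0118
finger_force: 25.6
```

```bash
python3 m.py
```

```text
ang 53.99 mz -0.025 F [ 1.  -2.1  5.1] p [ 0.5097 -0.0796  0.1042] w 0.0118 ff 25.6 t 13.07 j7 -0.97
```

Call:
carry_out(
  moves=[
    [0, 0, 0, 0, 1],
    [0, 0, 0, 0, 2],
  ],
)

```text
clock: 13.32
ee_pos: [0.5097, -0.0796, 0.1042]
tcp_rot: [2.772, 1.474, 0.003]
ft_force: [0.6, -2.2, 5.3]
gripper_width: 0.0117
finger_force: 25.6
```

```bash
python3 m.py
```

```text
ang 55.98 mz 0.011 F [ 0.6 -2.2  5.3] p [ 0.5097 -0.0796  0.1042] w 0.0117 ff 25.6 t 13.32 j7 -0.95
```

Call:
carry_out(
  moves=[
    [0, 0, 0, 0, 1],
    [0, 0, 0, 0, 2],
  ],
)

```text
clock: 13.58
ee_pos: [0.5098, -0.0796, 0.1042]
tcp_rot: [2.746, 1.522, 0.003]
ft_force: [1.1, -2.2, 5.5]
gripper_width: 0.0115
finger_force: 25.6
```

```bash
python3 m.py
```

```text
ang 57.98 mz -0.012 F [ 1.1 -2.2  5.5] p [ 0.5098 -0.0796  0.1042] w 0.0115 ff 25.6 t 13.57 j7 -0.93
```

Call:
carry_out(
  moves=[
    [0, 0, 0, 0, 1],
    [0, 0, 0, 0, 2],
  ],
)

```text
clock: 13.82
ee_pos: [0.5098, -0.0797, 0.1042]
tcp_rot: [2.719, 1.569, 0.003]
ft_force: [0.4, -1.6, 5.9]
gripper_width: 0.0116
finger_force: 25.6
```

```bash
python3 m.py
```

```text
ang 59.98 mz -0.047 F [ 0.4 -1.6  5.9] p [ 0.5098 -0.0797  0.1042] w 0.0116 ff 25.6 t 13.82 j7 -0.90
```

Now 16° past the start with no resistance, so the knob is free. Backing it off.

Call:
carry_out(
  moves=[
    [0, 0, 0, 0, 3],
    [0, 0, 0, 0, 6],
    [0, 0, 0, 0, 9],
  ],
)

```text
clock: 14.2
ee_pos: [0.51, -0.0798, 0.1042]
tcp_rot: [2.586, 1.779, 0.003]
ft_force: [1.4, -2.8, 4.5]
gripper_width: 0.0115
finger_force: 25.5
```

```bash
python3 m.py
```

```text
ang 69.04 mz -0.124 F [ 1.4 -2.8  4.5] p [ 0.51   -0.0798  0.1042] w 0.0115 ff 25.5 t 14.20 j7 -0.80
```

Call:
carry_out(
  moves=[
    [0, 0, 0, 0, 4],
    [0, 0, 0, 0, 8],
    [0, 0, 0, 0, 12],
    [0, 0, 0, 0, 16],
    [0, 0, 0, 0, 20],
  ],
)

```text
clock: 14.82
ee_pos: [0.5105, -0.0798, 0.1042]
tcp_rot: [2.237, 2.201, 0.003]
ft_force: [2.5, -2.6, 4.2]
gripper_width: 0.0115
finger_force: 25.4
```

```bash
python3 m.py
```

```text
ang 89.06 mz -0.026 F [ 2.5 -2.6  4.2] p [ 0.5105 -0.0798  0.1042] w 0.0115 ff 25.4 t 14.82 j7 -0.57
```

Call:
carry_out(
  moves=[
    [0, 0, 0, 0, 5],
    [0, 0, 0, 0, 10],
    [0, 0, 0, 0, 15],
    [0, 0, 0, 0, 20],
    [0, 0, 0, 0, 25],
    [0, 0, 0, 0, 30],
    [0, 0, 0, 0, 35],
    [0, 0, 0, 0, 40],
    [0, 0, 0, 0, 45],
    [0, 0, 0, 0, 50],
    [0, 0, 0, 0, 55],
    [0, 0, 0, 0, 58],
  ],
)

```text
clock: 16.32
ee_pos: [0.5116, -0.0793, 0.1042]
tcp_rot: [0.889, 3.008, 0.003]
ft_force: [5.7, -1.3, 2.1]
gripper_width: 0.0117
finger_force: 25.1
```

```bash
python3 m.py;  python3 - <<'E'
from station import ctrl
import cv2,numpy as np
f=ctrl.grab_frame("top");cv2.imwrite("pics/t1.png",cv2.resize(f["color"][140:320,300:540],None,fx=3,fy=3)[:,:,::-1])
E
```

```text
ang 147.06 mz -0.003 F [ 5.7 -1.3  2.1] p [ 0.5116 -0.0793  0.1042] w 0.0117 ff 25.1 t 16.32 j7 0.18
```

View pics/t1.png

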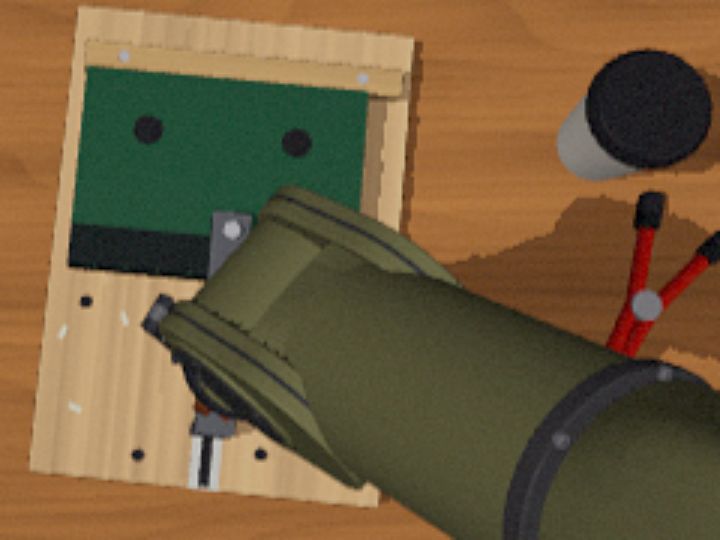

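The top view shows the arm nose still at its original pixel (about 377,217), and the knob has turned 103°. Now I'll open and lift clear.

Call:
carry_out(
  moves=[
    [40, 0, 0, 0, 0],
    [40, 0, 0, 0, 0],
    [40, 0, 0, 0, 0],
    [40, 0, 0, 30, 0],
    [40, 0, 0, 60, 0],
    [20, 0, 0, 80, -10],
    [0, 20, -15, 80, -20],
    [0, 40, -25, 80, -30],
    [0, 60, -35, 80, -40],
    [0, 80, -50, 80, -50],
    [0, 89, -57, 80, -60],
    [0, 89, -57, 80, -64],
  ],
)

```text
clock: 17.88
ee_pos: [0.5978, -0.1366, 0.1829]
tcp_rot: [2.357, 2.077, -0.001]
ft_force: [-0.5, 1.1, -0.7]
gripper_width: 0.0002
finger_force: 0.0
```

```bash
python3 m.py
python3 - <<'E'
from station import ctrl
import cv2,numpy as np
from h import *
f=ctrl.grab_frame("top");cv2.imwrite("pics/w2.png",cv2.resize(f["color"][140:320,300:540],None,fx=3,fy=3)[:,:,::-1])
E
```

```text
ang 82.76 mz 0.011 F [-0.5  1.1 -0.7] p [ 0.5978 -0.1366  0.1829] w 0.0002 ff 0.0 t 17.88 j7 -0.39
```

View pics/w2.png

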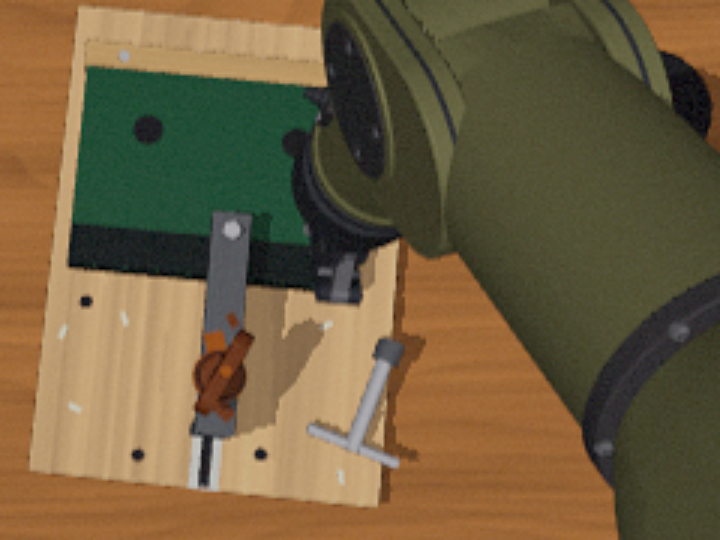

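The view shows the knob bar turned from (250,335) to (203,410) in the crop, the arm unmoved, and the closed gripper beside the arm on its -y side. I'll descend and compute the push arc.

Call:
carry_out(
  moves=[
    [0, 0, 0, -40, 0],
    [0, 0, 0, -80, 0],
    [0, 0, 0, -105, 0],
    [0, 0, 0, -113, 0],
    [0, 0, 0, -113, 0],
  ],
)

```text
clock: 18.55
ee_pos: [0.5975, -0.1358, 0.0704]
tcp_rot: [-2.352, -2.082, 0.0]
ft_force: [0.1, -1.0, 0.7]
gripper_width: 0.0003
finger_force: 0.0
```

```bash
python3 m.py
python3 - <<'E'
from station import ctrl
import numpy as np
p=ctrl.read_state()["ee_pos"][:2]
S=np.array([.51,-.079])
for k in range(0,84,7):
    a=np.radians(-7+k);u=np.array([np.cos(a),np.sin(a)]);r=np.array([u[1],-u[0]])
    print(k,((S+.095*u+.025*r-p)*1000).round(1))
E
```

```text
ang 83.04 mz 0.019 F [ 0.1 -1.   0.7] p [ 0.5975 -0.1358  0.0704] w 0.0003 ff 0.0 t 18.55 j7 -0.47
0 [ 3.8 20.4]
7 [ 7.5 31.8]
14 [ 9.9 43.5]
21 [10.7 55.5]
28 [10.2 67.5]
35 [ 8.1 79.3]
42 [ 4.7 90.8]
49 [ -0.2 101.8]
56 [ -6.3 112.1]
63 [-13.6 121.5]
70 [-22.1 130.1]
77 [-31.5 137.5]
```

Call:
carry_out(
  moves=[
    [0, 2, 10, 0, 0],
    [0, 4, 20, 0, 0],
    [0, 6, 26, 0, 3],
    [0, 8, 32, 0, 7],
    [0, 9, 38, 0, 10],
    [0, 10, 43, 0, 14],
  ],
)

```text
clock: 19.3
ee_pos: [0.6083, -0.0968, 0.0714]
tcp_rot: [2.077, 2.35, -0.006]
ft_force: [0.2, -7.7, 4.2]
gripper_width: -0.0003
finger_force: 3.8
```

```bash
python3 m.py
```

```text
ang 97.06 mz -0.091 F [ 0.2 -7.7  4.2] p [ 0.6083 -0.0968  0.0714] w -0.0003 ff 3.8 t 19.30 j7 -0.35
```

Call:
carry_out(
  moves=[
    [0, 1, 6, 0, 3],
    [0, 1, 12, 0, 7],
    [0, 0, 24, 0, 14],
    [0, -2, 36, 0, 21],
    [0, -5, 48, 0, 28],
    [0, -10, 59, 0, 35],
    [0, -16, 69, 0, 42],
    [0, -24, 78, 0, 49],
    [0, -32, 87, 0, 56],
    [0, -41, 94, 0, 63],
    [0, -41, 94, 0, 63],
  ],
)

```text
clock: 20.68
ee_pos: [0.5686, 0.0017, 0.0714]
tcp_rot: [0.543, 3.09, 0.002]
ft_force: [3.7, -1.4, 3.2]
gripper_width: -0.0002
finger_force: 1.8
```

```bash
python3 m.py
```

```text
ang 160.05 mz -0.021 F [ 3.7 -1.4  3.2] p [0.5686 0.0017 0.0714] w -0.0002 ff 1.8 t 20.68 j7 0.29
```

Now I'll retreat from the arm and lift.

Call:
carry_out(
  moves=[
    [0, 9, -3, 0, 0],
    [0, 24, -9, 0, 0],
    [0, 30, -11, 40, 0],
    [0, 30, -30, 90, 0],
    [0, 30, -70, 130, 0],
    [0, 30, -120, 150, 0],
    [0, 30, -170, 150, 0],
    [0, 30, -220, 150, 0],
    [0, 30, -220, 150, 0],
  ],
)

```text
clock: 21.8
ee_pos: [0.595, -0.2255, 0.2189]
tcp_rot: [-0.561, -3.088, 0.004]
ft_force: [-1.0, 0.5, 0.0]
gripper_width: 0.0001
finger_force: 0.0
```

```bash
python3 m.py
python3 - <<'E'
from station import ctrl
from h import *
f=ctrl.grab_frame("top");c=f["color"];cv2.imwrite("pics/t3.png",c[:,:,::-1])
old=np.load("pics/top0.npz")["color"]
S=plane(f,(374.2,264.5),.1)
def book(c):
    h=cv2.cvtColor(c,cv2.COLOR_RGB2HSV)[150:245,318:380]
    m=(h[...,0]>60)&(h[...,0]<90)&(h[...,1]>110);p=np.argwhere(m);return m.sum(),p.min(0),p.max(0)
print(book(old),book(c))
E
```

```text
ang 159.41 mz -0.022 F [-1.   0.5  0. ] p [ 0.595  -0.2255  0.2189] w 0.0001 ff 0.0 t 21.80 j7 0.91
(np.int64(2658), array([13,  6]), array([82, 61])) (np.int64(2744), array([12,  6]), array([82, 61]))
```

View pics/t3.png

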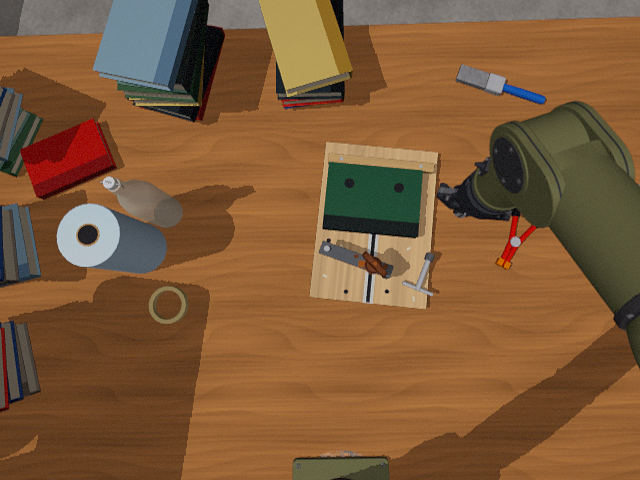

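The top view shows the arm nose at (326,246), swung about 76° (1.33 rad) and clear of the book. The knob is still backed off about 1.8 rad relative to the arm, the book's edges are unchanged, the bystanders are in place and the gripper is free.

```bash
python3 -c "
from station import ctrl
print(ctrl.job_done())"
```

```text
the job is handed in; nothing more can be done
None
```

The rusted knob broke free after four alternate jams and is backed off about 1.8 rad. The clamp arm is swung about 1.3 rad counter-clockwise, clear of the book, with the book and everything else left in place. The job is handed in, at about 22 s of the 72 s allowed; the hand-in returned no verdict.

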